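# Open the padlock on the carver's tool chest and hold it up

## Task

Unlock the tool chest: the first numbers of its combination padlock are already dialled, so turn the dial until its red line clicks in at the red index line beside the shackle, then pull the lock body back until the shackle stands fully open. Slip the open shackle off the hasp's staple and lift the lock away. Finish while holding the open lock in the gripper, steady and level with its dial up, a good hand's breadth (10 cm) above the lid, and leave the tools and work lying around where they are.

Things in the scene. Friction and masses are not known exactly. Their poses are not given: they have to be found in the camera images.
- chest: wooden tool chest, fixed, 290 (x) x 460 (y) x 125 mm tall, with a flat pale two-leaf lid; origin under its centre, so its lid surface is 125 mm above the origin
- staple (a point): hasp staple on the lid: upright loop of round 6 mm steel bar in the chest's y-z plane, its two legs 22 mm apart (centres, along y), 16 mm clear between them; top of the loop 30 mm above the lid, 24 mm clear under its top bar. The point is the middle of the loop, 13 mm above the lid; axes as the chest's. A flush steel strap lies round its foot
- lock_mid (a point): loose steel combination padlock, about 0.42 kg, lying on its back on the lid. Body 56 (x) x 52 (y) x 26 mm thick (z); the point is its centre, 13 mm above the lid. z points up out of the dial face, +x towards the shackle; the front face is at x = 28 mm. The sides (y = +-26 mm) are free to grip. At the start the staple stands about 40 mm ahead of this point
- shackle_bar (a point): centre of the shackle's crossbar, 58.5 mm ahead of lock_mid when shut, axes as the lock's. The shackle is a square loop of round 8 mm bar, lying flat at the height of lock_mid: crossbar along y, legs along x at y = -17 mm (heel, stays in the body) and y = +17 mm (toe). The toe leg passes through the staple: one staple leg stands inside the shackle, the other outside, to +y
- shackle_toe (a point): 4 mm from the end of the shackle's toe leg, hidden in the body when shut. Pulled back, the lock moves about 11 mm until the crossbar meets the staple; then the body slides off the shackle. Fully out, 13 mm are free between toe end (41 mm ahead of lock_mid) and body (28 mm): with the staple in this gap the lock passes sideways to its own -y (25 mm or more) and is free to lift
- dial_grip (a point): point on the dial's axis, 25 mm above point lock_mid, 38 mm above the lid: half-way up the round black knob (26 mm thick, 15.5 mm high, its top 46 mm above the lid), gripped at any yaw. Below it a dial disc 42 mm across, its top 30.5 mm above the lid. +x points along the red line on the dial
- dial_mark (a point): outer part of the red line on the dial disc, 18 mm from the dial's axis; when the dial is right it lies on the lock's +x axis, next to the red index line on the body at the shackle end
- lock_dial (a joint): angle of the dial on the lock body, rad, growing anticlockwise seen from above; 0 with the red line at the index line (full turns make no difference). It turns endlessly either way, with a click stop every 0.524 rad (30 degrees) into which it springs by itself when let go; turning takes up to 0.03 N m. It starts two to five clicks anticlockwise of the mark
- lock_shackle (a joint): how far the shackle stands out of the body, m: 0 shut, 0.018 fully open. Barred inside the lock (gives 1 to 2 mm) unless the dial is at the mark; then it slides stiffly (about 4 N) and stays where it is left. It only slides and does not swivel; while it is out the dial is blocked
- gouge_lid: gouge with a brown wooden handle (24 mm thick, 105 mm long) and a steel blade to +x, lying on the chest lid; origin under the ferrule. Leave it alone
- slip_stone: grey sharpening slip stone, 75 x 30 x 14 mm, lying on the chest lid; origin under its centre. Leave it alone
- gouge_a: gouge with a pale wooden handle, 220 mm long, lying on the bench; origin under the ferrule. Leave it alone
- gouge_b: gouge with a brown wooden handle, 200 mm long, lying on the bench; origin under the ferrule. Leave it alone
- mallet: round wooden carver's mallet standing on its head, 90 mm thick, 224 mm tall; origin under its centre. Leave it alone
- glue_jar: white jar, 76 mm thick, 85 mm tall, standing on the bench; origin under its centre. Leave it alone
- rosette_rail: pale carved piece of wood, 200 x 65 x 30 mm, lying on the bench; origin under its centre. Leave it alone
Not all that is in view belongs to the job. What is meant by the part that bears lock_mid is not orange, and is the larger of those in its own colour.

How it is judged:
On the way, in this order (a step that is already met when the one before it is completed fails the run):
1. the dial's red line stands at the index line while the shackle is still shut (x of dial_mark in the frame of lock_mid above 0.0177 m and value of joint lock_shackle below 0.004 m), for 0.2 s.
2. the shackle is pulled open at the hasp (value of joint lock_shackle above 0.014 m and z of lock_mid in the frame of staple below 0.03 m), for 0.1 s.
At the end, for the whole second after the job is handed in: The gripper holds the lock (finger force above 2 N) with its shackle at least 12 mm out, the lock's middle raised at least 80 mm from its height on the lid, dial up within 0.3 rad of level, at rest (below 30 mm/s and 0.3 rad/s) and touching neither chest nor staple (value of joint lock_shackle above 0.012 m and z of lock_mid in the frame of staple above 0.08 m and angle between lock_mid's own z axis and vertical below 0.3 rad and contact force between the fingers and lock above 2 N and contact force between lock and chest below 0.05 N and linear speed of lock below 0.03 m/s and angular speed of lock below 0.3 rad/s); the arm keeps its last pose, push and grip.
It fails at once if a tool or piece of work lying around is shifted by more than 30 mm (distance of any of gouge_lid, slip_stone, gouge_a, gouge_b, mallet, glue_jar, rosette_rail from where it was at the start of the episode above 0.03 m).
It also fails if it takes over 69 s, if anything falls off the work surface, if the arm or the gripper's body presses on something with over 40 N, if the wrist force passes 120 N, or if a joint passes its speed limit or range.

## Robot

A 6-joint arm with a two-finger parallel gripper is mounted at the origin on the work surface. World frame = base frame: x ahead of the robot, y to its left, z up, the work surface at z = 0. Lengths are in m, angles in rad, forces in N, time in s.
With the tool pointing down it reaches from about 0.4 to 0.825 m from the base axis. Payload 7 kg.
Tool frame: the origin (TCP) lies midway between the tips of the shut fingers; the grasp point (between the pads) lies 19 mm behind it; y points along the fingers, x is the direction in which the jaws open and shut, and the axes are right-handed (so a half turn about y gives the same grasp; the last joint's range is limited). The gripper opens to 88 mm and grips with 3 to 60 N. Pads are 19 mm wide; open, the fingers measure 130 mm over their backs; the gripper's body (78 mm by 193 mm) begins 47 mm behind the grasp point.
Start: joints at [-1.019, 0.359, 0.012, 0, -1.224, -0.288], TCP at [0.176, -0.652, 0.227] pointing down, gripper open.
Joint ranges: [-3.07, 3.07], [-1.43, 2.12], [-1.02, 1.25], [-3.03, 1.67], [-3.05, -0], [-3.03, 3.03]. Speed limits (rad/s): [2.39, 2.39, 3.01, 3.14, 3.14, 3.14].

## Interface

Orientations are given as a unit quaternion [w, x, y, z].
In Python, from cell import get_state, read_camera, camera_info, sign_off gives the robot as it stands.
- The arm moves only by the tool jog_arm, never from a script. Its argument "moves" is a list of rows, each an object of numbers: "dx", "dy", "dz": the shift along the world's x, y, z in m; "ax", "ay", "az": the turn, a rotation vector about the world's x, y, z in degrees; "claw": the finger opening in m, from 0 to 0.0876. A call has exactly 8 rows; each row shifts and turns the commanded pose from where the row before left it; what a row does not reach is not made up. A row lasts 1/10 s, in which the tool goes at most 50 mm and 8.59 degrees, less where a joint would pass 70% of its speed; a pose out of reach is approached as far as the arm can. A call is refused whole if a number of a shift passes 0.05 or a number of a turn 8.59, either way. A call with a gripper value outside its range is refused whole. The fingers move at their own pace and stop on an object; "force" is the grip in N (left out, the last holds). Time passes only in rows, so rows that do not move let the fingers close, or fill a call up. It gives the time, the measured TCP pose, the force and the opening at its end, in the units of the state.
- get_state(): the state, without advancing time (a new reading comes with each control period).
- read_camera(name): name is "scene" or "top"; returns the picture (420x560x3 uint8, red, green, blue); there is no depth.
- camera_info(name): a dict with "fx", "fy", "cx", "cy" (pixels), "eye" and "orientation" of the camera in the world. Camera axes: x right, y up, looking along -z (the intrinsics and any distortion apply to the point x, -y, -z); pixel columns grow to the right and rows downward; lengths in m; the calibration is good to about 2 mm. A picture is of the moment at which its call begins. camera_info takes no time and is no camera call.
- sign_off(): hands the job in, once; it reports no verdict.
The state is a dict: "time_s": time; "qpos": joint angles; "joint_velocities": joint speeds; "joint_efforts": joint torques, N m; "tcp_pos": TCP position; "ee_rot": TCP orientation; "force": force on the tool from outside, world axes, zero at the start; "moment": the same for the moment, N m; "gripper_width": finger opening in m.
Only numpy, scipy, OpenCV 4.12 (cv2) and the standard library are available. Lean on these libraries where they do the work, as an engineer would, in place of code of your own. Each camera call takes 0.05 s, during which the arm holds its last target.

## Working session

There is one attempt and no reset: what is moved stays moved. The work goes in short steps, Python scripts to look and compute and a tool call to move; the robot and the scene stay as the last step left them, time stands still between calls to the robot, and variables do not carry over. Pictures are saved under pics/ and viewed, and the job is handed in when it is done.

Besides the shell and the picture viewer there is one more tool, called after ">>>" as a command line: name --argument value ..., lists and objects as JSON in quotes. jog_arm: Moves the arm, as the interface text tells. Its arguments: {"type":"object","properties":{"moves":{"type":"array","items":{"type":"object","properties":{"dx":{"type":"number"},"dy":{"type":"number"},"dz":{"type":"number"},"ax":{"type":"number"},"ay":{"type":"number"},"az":{"type":"number"},"claw":{"type":"number"}}}},"force":{"type":"number"}},"required":["moves"]}

```bash
mkdir -p pics
cat > h.py <<'E'
import numpy as np, cv2
from cell import *
from scipy.spatial.transform import Rotation as R
def rot(c):
    o=np.array(c['orientation'],float)
    return R.from_quat(o,scalar_first=True).as_matrix() if o.size==4 else o.reshape(3,3)
def px2w(n,u,v,z):
    c=camera_info(n); d=rot(c)@np.array([(u-c['cx'])/c['fx'],-(v-c['cy'])/c['fy'],-1]); e=np.array(c['eye'])
    return e+d*(z-e[2])/d[2]
def w2px(n,p):
    c=camera_info(n); q=rot(c).T@(np.array(p)-np.array(c['eye']))
    return np.array([c['cx']+c['fx']*q[0]/-q[2], c['cy']-c['fy']*q[1]/-q[2]])
def snap(n,f):
    im=read_camera(n)[:,:,::-1]; cv2.imwrite('pics/'+f+'.png',im); return im
def crop(f,g,u0,v0,w,h,s):
    im=cv2.imread('pics/'+f+'.png')[v0:v0+h,u0:u0+w]; cv2.imwrite('pics/'+g+'.png',cv2.resize(im,None,fx=s,fy=s,interpolation=cv2.INTER_CUBIC))
E
python3 - <<'E'
from h import *
print(get_state()); print(camera_info('scene'),camera_info('top'))
snap('scene','s0');snap('top','t0')
E
```

```text
{'time_s': 0.0, 'qpos': array([-1.01891265e+00,  3.59377177e-01,  1.10547689e-02, -3.38084540e-04,
       -1.22410446e+00, -2.88083238e-01]), 'joint_velocities': array([-1.99044634e-05,  1.11874565e-03, -1.42364806e-04, -8.91167975e-04,
        3.74470849e-04, -7.87916299e-04]), 'joint_efforts': array([ 7.59967352e-04, -5.82717168e+01,  2.93048912e+01,  6.99686229e+00,
        6.63730607e-03, -1.76099911e-04]), 'tcp_pos': array([ 0.1758361 , -0.65118457,  0.22562936]), 'ee_rot': array([-0.43042827,  0.42943175,  0.56170195, -0.56108002]), 'force': array([0.01326584, 0.14302318, 0.87452266]), 'moment': array([-0.00139013, -0.00035079,  0.02844259]), 'gripper_width': 0.08760163581941247}
{'fx': 395.6834728730812, 'fy': 395.6834728730812, 'cx': 274.855970266869, 'cy': 209.14646844257337, 'eye': array([ 1.22116533, -0.11816278,  1.02413428]), 'orientation': array([0.74932934, 0.24082055, 0.19984956, 0.58358475])} {'fx': 503.6558591445129, 'fy': 503.6558591445129, 'cx': 278.28889710717465, 'cy': 205.24440563913228, 'eye': array([0.39586254, 0.02941934, 1.5232459 ]), 'orientation': array([ 0.71422689,  0.04746966, -0.03888789, -0.69721898])}
```

View pics/s0.png

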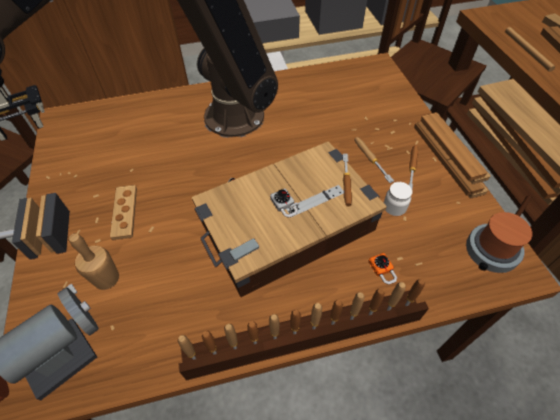

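View pics/t0.png

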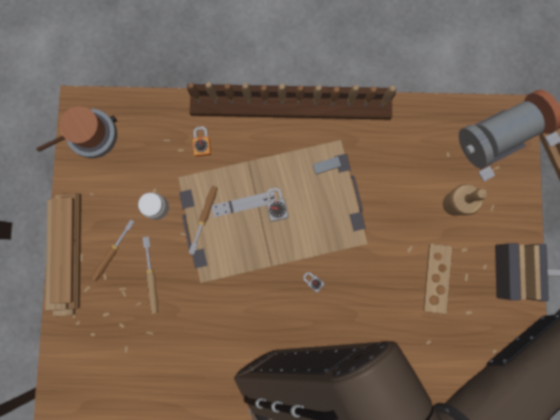

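Three padlocks are in view in the top picture. There is an orange one on the bench at (200,143), a small grey one on the bench at (313,283), and a larger grey one on the lid at (277,209) beside the strap. The lid one fits: it isn't orange, it's the larger of the two greys, and it sits at the hasp. I'll confirm this in an enlarged crop.

Run:
```python
from h import *
crop('t0','t0c',200,165,150,130,5)
crop('s0','s0c',250,165,100,75,8)
for u,v in [(277,209),(270,190)]: print(px2w('top',u,v,.15))
```

```text
[0.55384857 0.05149152 0.15      ]
[0.60612615 0.0721157  0.15      ]
```

View pics/t0c.png

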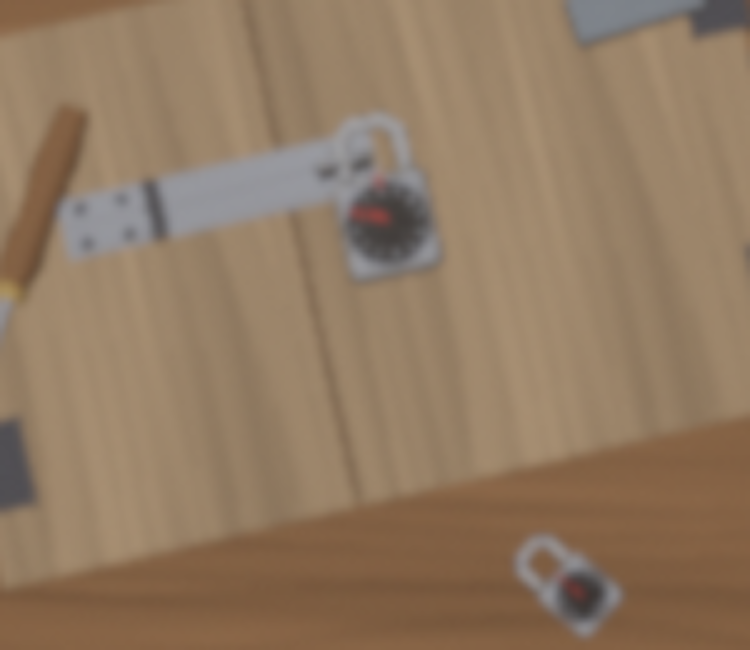

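View pics/s0c.png

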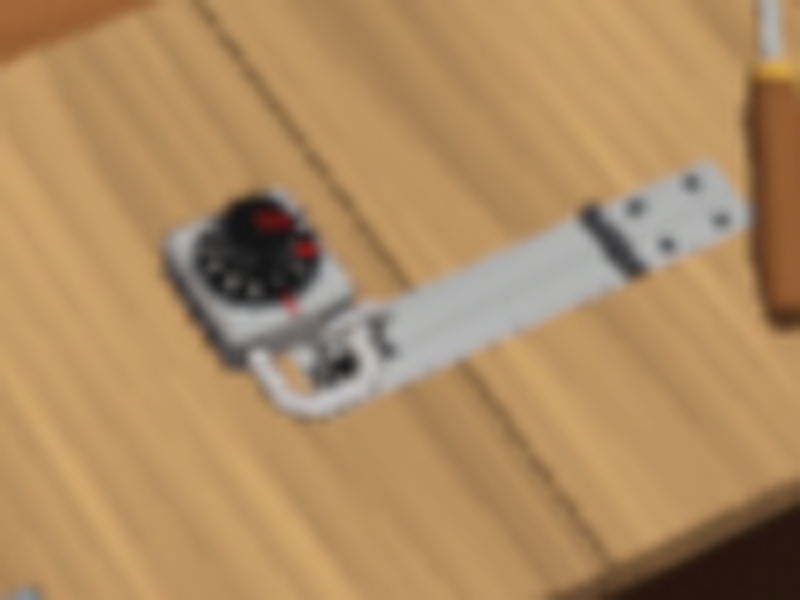

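```bash
cat >> h.py <<'E'
def lockpts(x,y,yaw,dial,sh=0.0,zb=0.125):
    c,s=np.cos(yaw),np.sin(yaw)
    W=lambda a,b,z:np.array([x+c*a-s*b,y+s*a+c*b,zb+z])
    t=np.linspace(0,2*np.pi,40)
    L=[]
    L.append([W(a,b,.026) for a,b in [(.028,.026),(.028,-.026),(-.028,-.026),(-.028,.026),(.028,.026)]])
    L.append([W(.021*np.cos(k),.021*np.sin(k),.0305) for k in t])
    L.append([W(.013*np.cos(k),.013*np.sin(k),.046) for k in t])
    L.append([W(.013*np.cos(dial),.013*np.sin(dial),.0305),W(.021*np.cos(dial),.021*np.sin(dial),.0305)])
    L.append([W(.028+sh,-.017,.013),W(.0585+sh,-.017,.013),W(.0585+sh,.017,.013),W((.028 if sh==0 else .0235+sh),.017,.013)])
    return L
def overlay(cam,f,g,L,u0,v0,w,h,s):
    im=cv2.imread('pics/'+f+'.png')[v0:v0+h,u0:u0+w]; im=cv2.resize(im,None,fx=s,fy=s,interpolation=cv2.INTER_CUBIC)
    cols=[(0,255,0),(255,255,0),(255,0,255),(0,255,255),(255,0,0),(0,128,255)]
    for i,l in enumerate(L):
        p=np.array([(w2px(cam,q)-[u0,v0]+.5)*s-.5 for q in l])
        cv2.polylines(im,[np.round(p*8).astype(np.int32)],False,cols[i%6],1,cv2.LINE_AA,3)
    cv2.imwrite('pics/'+g+'.png',im)
E
python3 - <<'E'
from h import *
T=lambda u,v,z:px2w('top',(u+.5)/5-.5+200,(v+.5)/5-.5+165,z)
S=lambda u,v,z:px2w('scene',(u+.5)/8-.5+250,(v+.5)/8-.5+165,z)
for n,f,p in [('disc T',T,(390,222,.1555)),('mark T',T,(354,213,.1555)),('idx T',T,(378,182,.151)),('disc S',S,(258,255,.1555)),('mark S',S,(305,248,.1555)),('idx S',S,(290,302,.151)),
 ('strapA',T,(60,200,.125)),('strapB',T,(330,137,.125)),('strapC',T,(70,260,.125)),('strapD',T,(335,200,.125)),('bodyBL',T,(352,280,.151)),('bodyBR',T,(440,260,.151)),('bodyTR',T,(428,170,.151)),('bodyTL',T,(337,200,.151)),
 ('cbT',T,(380,118,.138)),('cbS',S,(315,408,.138))]: print(n,f(*p).round(4))
# chest corners lid z .125 full px
for u,v in [(179,178),(342,141),(367,243),(200,281)]: print('lid',px2w('top',u,v,.125).round(4))
E
```

```text
disc T [0.5533 0.0498 0.1555]
mark T [0.5577 0.0696 0.1555]
idx T [0.5757 0.057  0.151 ]
disc S [0.556  0.0491 0.1555]
mark S [0.5572 0.0658 0.1555]
idx S [0.5755 0.0555 0.151 ]
strapA [0.5648 0.2354 0.125 ]
strapB [0.604  0.0851 0.125 ]
strapC [0.5312 0.2284 0.125 ]
strapD [0.5684 0.0813 0.125 ]
bodyBL [0.5214 0.0698 0.151 ]
bodyBR [0.5335 0.0219 0.151 ]
bodyTR [0.583  0.0297 0.151 ]
bodyTL [0.5652 0.0792 0.151 ]
cbT [0.6134 0.057  0.138 ]
cbS [0.6124 0.0547 0.138 ]
lid [0.6383 0.3306 0.125 ]
lid [ 0.7553 -0.1277  0.125 ]
lid [ 0.4679 -0.1994  0.125 ]
lid [0.3524 0.2587 0.125 ]
```

Run:
```python
from h import *
L=lockpts(.5535,.0495,np.radians(11),np.radians(11+60))
overlay('top','t0','o1',L,245,175,60,50,12)
overlay('scene','s0','o2',L,260,180,60,45,13)
```

```text
(no output)
```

View pics/o1.png

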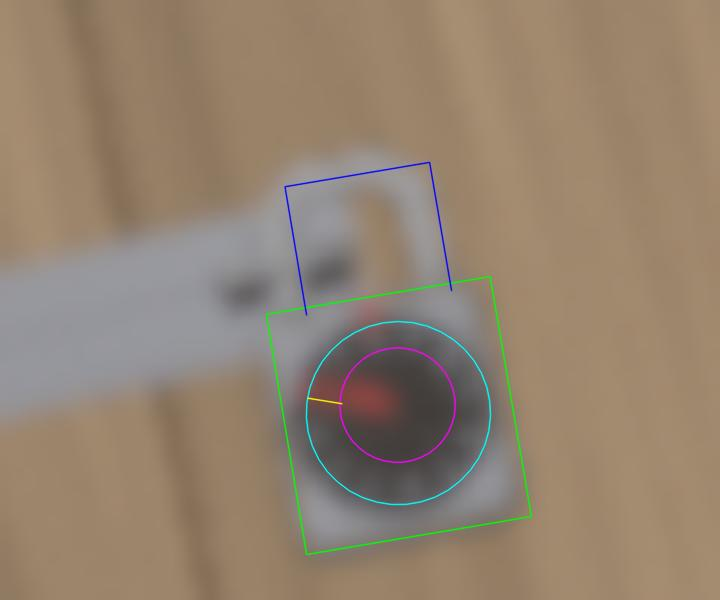

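View pics/o2.png

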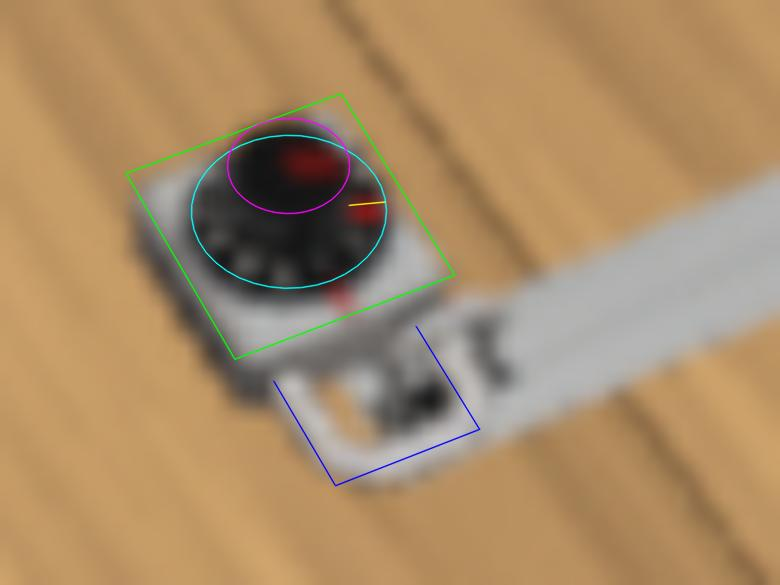

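Run:
```python
from h import *
y=np.radians(10)
L=lockpts(.5552,.0512,y,y+np.radians(60))
overlay('top','t0','o1',L,245,175,60,50,12)
overlay('scene','s0','o2',L,260,180,60,45,13)
a=cv2.imread('pics/o1.png');b=cv2.imread('pics/o2.png');h=500
cv2.imwrite('pics/o12.png',np.hstack([cv2.resize(a,(400,333)),cv2.resize(b,(400,300)) if 0 else cv2.resize(b,(400,333))]))
```

```text
(no output)
```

View pics/o1.png

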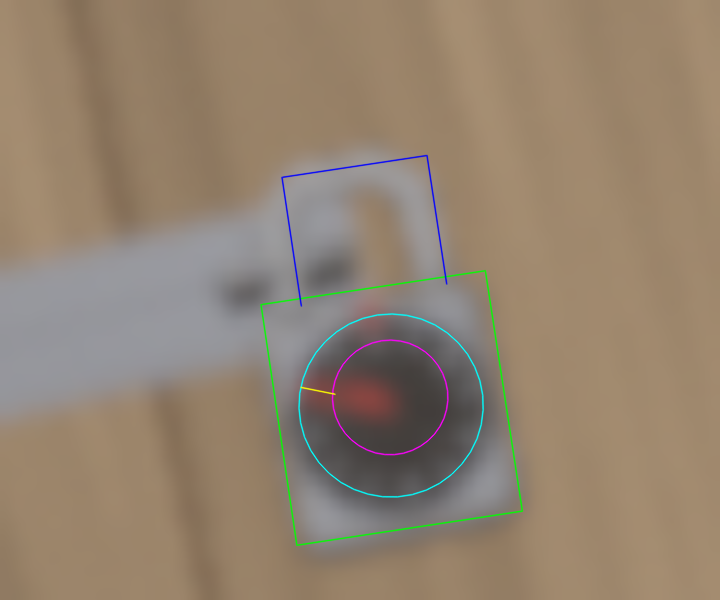

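View pics/o2.png

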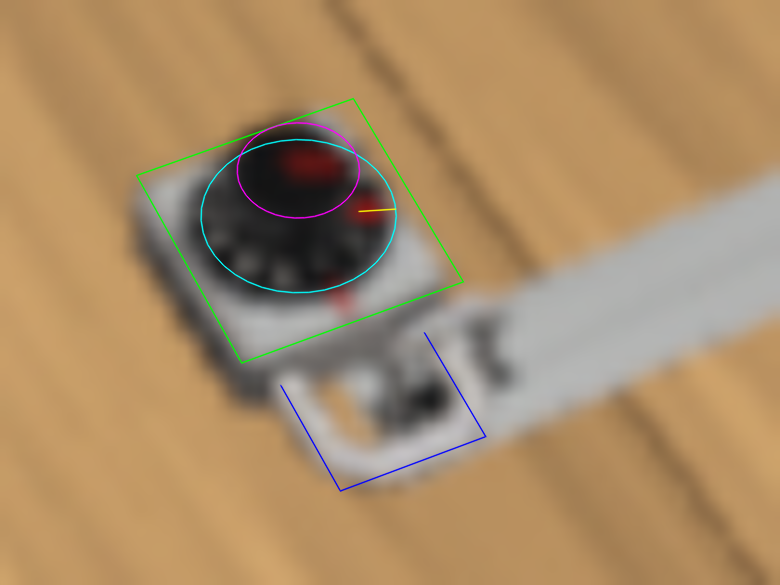

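Run:
```python
from h import *
s=get_state(); M=R.from_quat(s['ee_rot'],scalar_first=True).as_matrix(); print(M.round(3))
print('toolx yaw',np.degrees(np.arctan2(M[1,0],M[0,0])))
print('mallet',px2w('top',466,201,.05),'stone',px2w('top',327,163,.139),'gouge',px2w('top',207,205,.137))
```

```text
[[-0.261 -0.001 -0.965]
 [ 0.965  0.001 -0.261]
 [ 0.002 -1.     0.   ]]
toolx yaw 105.10706895069316
mallet [ 0.60207406 -0.50159708  0.05      ] stone [ 0.68778895 -0.08482038  0.139     ] gouge [0.56195107 0.24637794 0.137     ]
```

>>> jog_arm --moves '[{"dz": 0.03,"claw": 0.045},{"dx": 0.012,"dy": 0.03,"dz": 0.02,"az": 5},{"dx": 0.019,"dy": 0.035,"az": 7},{"dx": 0.019,"dy": 0.035,"az": 7},{"dx": 0.019,"dy": 0.035,"az": 7},{"dx": 0.019,"dy": 0.035,"az": 7},{"dx": 0.019,"dy": 0.035,"az": 7},{"dx": 0.019,"dy": 0.035,"az": 7}]' --force 25

```text
validation failed for argument at $.mo...
```

>>> jog_arm --moves '[{"dx": 0.019,"dy": 0.035,"az": 7},{"dx": 0.019,"dy": 0.035,"az": 2},{"dx": 0.019,"dy": 0.035},{"dx": 0.019,"dy": 0.035},{"dx": 0.019,"dy": 0.035},{"dx": 0.019,"dy": 0.035},{"dx": 0.019,"dy": 0.035},{"dx": 0.019,"dy": 0.035}]'

```text
validation failed for argument at $.mo...
```

>>> jog_arm --moves '[{"dx": 0,"dy": 0,"dz": 0.03,"ax": 0,"ay": 0,"az": 0,"claw": 0.045},{"dx": 0.012,"dy": 0.03,"dz": 0.02,"ax": 0,"ay": 0,"az": 5,"claw": 0.045},{"dx": 0.019,"dy": 0.035,"dz": 0,"ax": 0,"ay": 0,"az": 7,"claw": 0.045},{"dx": 0.019,"dy": 0.035,"dz": 0,"ax": 0,"ay": 0,"az": 7,"claw": 0.045},{"dx": 0.019,"dy": 0.035,"dz": 0,"ax": 0,"ay": 0,"az": 7,"claw": 0.045},{"dx": 0.019,"dy": 0.035,"dz": 0,"ax": 0,"ay": 0,"az": 7,"claw": 0.045},{"dx": 0.019,"dy": 0.035,"dz": 0,"ax": 0,"ay": 0,"az": 7,"claw": 0.045},{"dx": 0.019,"dy": 0.035,"dz": 0,"ax": 0,"ay": 0,"az": 7,"claw": 0.045}]' --force 25

```text
time_s: 0.9
tcp_pos: [0.3023, -0.41, 0.2763]
ee_rot: [-0.169, 0.169, 0.687, -0.687]
force: [0.5, 0.7, 0.4]
gripper_width: 0.0448
```

>>> jog_arm --moves '[{"dx": 0.018,"dy": 0.033,"dz": 0,"ax": 0,"ay": 0,"az": 5,"claw": 0.045},{"dx": 0.018,"dy": 0.033,"dz": 0,"ax": 0,"ay": 0,"az": 4,"claw": 0.045},{"dx": 0.018,"dy": 0.033,"dz": 0,"ax": 0,"ay": 0,"az": 0,"claw": 0.045},{"dx": 0.018,"dy": 0.033,"dz": 0,"ax": 0,"ay": 0,"az": 0,"claw": 0.045},{"dx": 0.018,"dy": 0.033,"dz": 0,"ax": 0,"ay": 0,"az": 0,"claw": 0.045},{"dx": 0.018,"dy": 0.033,"dz": 0,"ax": 0,"ay": 0,"az": 0,"claw": 0.045},{"dx": 0.018,"dy": 0.033,"dz": 0,"ax": 0,"ay": 0,"az": 0,"claw": 0.045},{"dx": 0.018,"dy": 0.033,"dz": 0,"ax": 0,"ay": 0,"az": 0,"claw": 0.045}]'

```text
time_s: 1.7
tcp_pos: [0.4462, -0.1461, 0.2765]
ee_rot: [-0.116, 0.116, 0.698, -0.697]
force: [0.6, -0.6, 1.0]
gripper_width: 0.0449
```

>>> jog_arm --moves '[{"dx": 0.018,"dy": 0.033,"dz": 0,"ax": 0,"ay": 0,"az": 0,"claw": 0.045},{"dx": 0.018,"dy": 0.033,"dz": 0,"ax": 0,"ay": 0,"az": 0,"claw": 0.045},{"dx": 0.018,"dy": 0.033,"dz": -0.01,"ax": 0,"ay": 0,"az": 0,"claw": 0.045},{"dx": 0.018,"dy": 0.033,"dz": -0.02,"ax": 0,"ay": 0,"az": 0,"claw": 0.045},{"dx": 0.018,"dy": 0.033,"dz": -0.02,"ax": 0,"ay": 0,"az": 0,"claw": 0.045},{"dx": 0.018,"dy": 0.032,"dz": -0.02,"ax": 0,"ay": 0,"az": 0,"claw": 0.045},{"dx": 0,"dy": 0,"dz": -0.005,"ax": 0,"ay": 0,"az": 0,"claw": 0.045},{"dx": 0,"dy": 0,"dz": 0,"ax": 0,"ay": 0,"az": 0,"claw": 0.045}]'

```text
time_s: 2.5
tcp_pos: [0.5532, 0.0498, 0.1998]
ee_rot: [0.117, -0.114, -0.697, 0.698]
force: [-1.0, 0.2, 0.3]
gripper_width: 0.0449
```

Run:
```python
from h import *
s=get_state(); M=R.from_quat(s['ee_rot'],scalar_first=True).as_matrix()
print(s['tcp_pos'],'toolx yaw',np.degrees(np.arctan2(M[1,0],M[0,0])),M[:,1].round(3),s['qpos'])
snap('scene','s1'); crop('s1','s1c',240,110,120,110,6)
```

```text
[0.55319207 0.04975448 0.19980915] toolx yaw 161.1853613649012 [-0.003 -0.001 -1.   ] [ 4.42059090e-01  1.84788781e-01 -2.90768328e-01 -3.42405831e-04
 -1.09884981e+00 -7.70277049e-01]
```

View pics/s1c.png

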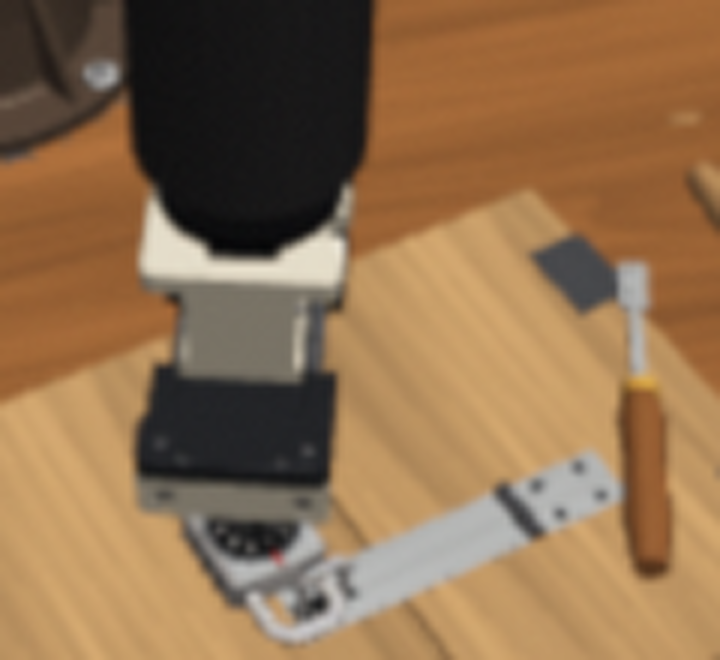

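The gripper hovers over the dial: the fingers sit at about (238,490) in the crop, right over the dial disc at (252,535). I'll descend to the knob with the tips kept above the disc top (0.1555) and close.

>>> jog_arm --moves '[{"dx": 0.001,"dy": 0.001,"dz": -0.02,"ax": 0,"ay": 0,"az": 0,"claw": 0.045},{"dx": 0,"dy": 0,"dz": -0.015,"ax": 0,"ay": 0,"az": 0,"claw": 0.045},{"dx": 0,"dy": 0,"dz": -0.006,"ax": 0,"ay": 0,"az": 0,"claw": 0.045},{"dx": 0,"dy": 0,"dz": 0,"ax": 0,"ay": 0,"az": 0,"claw": 0.03},{"dx": 0,"dy": 0,"dz": 0,"ax": 0,"ay": 0,"az": 0,"claw": 0.02},{"dx": 0,"dy": 0,"dz": 0,"ax": 0,"ay": 0,"az": 0,"claw": 0.02},{"dx": 0,"dy": 0,"dz": 0,"ax": 0,"ay": 0,"az": 0,"claw": 0.02},{"dx": 0,"dy": 0,"dz": 0,"ax": 0,"ay": 0,"az": 0,"claw": 0.02}]' --force 15

```text
time_s: 3.35
tcp_pos: [0.5546, 0.0504, 0.1617]
ee_rot: [-0.116, 0.116, 0.698, -0.697]
force: [-4.5, 1.4, 5.3]
gripper_width: 0.0254
```

Run:
```python
from h import *
s=get_state(); print(s['tcp_pos'],s['force'],s['moment'],s['gripper_width'])
snap('scene','s2'); crop('s2','s2c',250,150,75,70,10)
s=get_state(); print(s['tcp_pos'],s['force'],s['moment'],s['gripper_width'])
```

```text
[0.55461128 0.05038177 0.16168586] [-4.45611854  1.37063567  5.34389362] [0.4357989  1.81101851 0.00995889] 0.025445419022137285
[0.55458087 0.05035442 0.16166112] [-4.09446253  1.23875458  4.7297031 ] [ 0.40735182  1.84902287 -0.07315628] 0.025083873183918887
```

View pics/s2c.png

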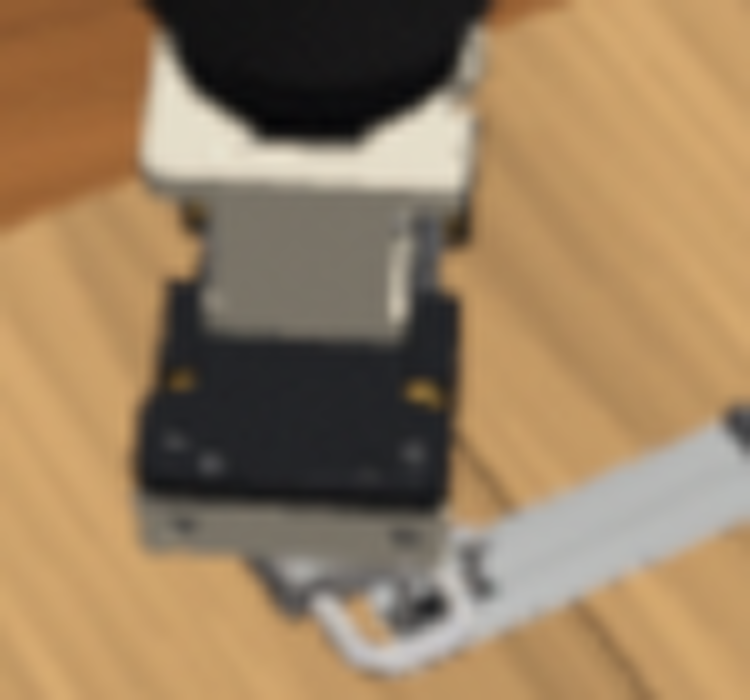

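>>> jog_arm --moves '[{"dx": 0,"dy": 0,"dz": 0.0015,"ax": 0,"ay": 0,"az": 0,"claw": 0.02},{"dx": 0,"dy": 0,"dz": 0,"ax": 0,"ay": 0,"az": -6,"claw": 0.02},{"dx": 0,"dy": 0,"dz": 0,"ax": 0,"ay": 0,"az": -6,"claw": 0.02},{"dx": 0,"dy": 0,"dz": 0,"ax": 0,"ay": 0,"az": -6,"claw": 0.02},{"dx": 0,"dy": 0,"dz": 0,"ax": 0,"ay": 0,"az": -6,"claw": 0.02},{"dx": 0,"dy": 0,"dz": 0,"ax": 0,"ay": 0,"az": -6,"claw": 0.02},{"dx": 0,"dy": 0,"dz": 0,"ax": 0,"ay": 0,"az": -6,"claw": 0.02},{"dx": 0,"dy": 0,"dz": 0,"ax": 0,"ay": 0,"az": -6,"claw": 0.02}]'

```text
time_s: 4.2
tcp_pos: [0.5547, 0.0506, 0.1618]
ee_rot: [-0.36, 0.359, 0.609, -0.609]
force: [-0.3, 2.0, -2.8]
gripper_width: 0.0251
```

>>> jog_arm --moves '[{"dx": 0,"dy": 0,"dz": 0,"ax": 0,"ay": 0,"az": -6,"claw": 0.02},{"dx": 0,"dy": 0,"dz": 0,"ax": 0,"ay": 0,"az": -6,"claw": 0.02},{"dx": 0,"dy": 0,"dz": 0,"ax": 0,"ay": 0,"az": -6,"claw": 0.02},{"dx": 0,"dy": 0,"dz": 0,"ax": 0,"ay": 0,"az": 0,"claw": 0.02},{"dx": 0,"dy": 0,"dz": 0,"ax": 0,"ay": 0,"az": 0,"claw": 0.02},{"dx": 0,"dy": 0,"dz": 0,"ax": 0,"ay": 0,"az": 0,"claw": 0.02},{"dx": 0,"dy": 0,"dz": 0,"ax": 0,"ay": 0,"az": 0,"claw": 0.02},{"dx": 0,"dy": 0,"dz": 0,"ax": 0,"ay": 0,"az": 0,"claw": 0.02}]'

```text
time_s: 5.0
tcp_pos: [0.555, 0.0504, 0.1621]
ee_rot: [0.449, -0.449, -0.546, 0.546]
force: [0.6, -0.1, -4.3]
gripper_width: 0.0251
```

Run:
```python
from h import *
s=get_state(); M=R.from_quat(s['ee_rot'],scalar_first=True).as_matrix()
print(s['tcp_pos'],'toolx yaw',np.degrees(np.arctan2(M[1,0],M[0,0])),s['force'],s['moment'],s['gripper_width'])
snap('scene','s3'); crop('s3','s3c',250,150,75,70,10)
```

```text
[0.55497078 0.050358   0.16205799] toolx yaw 101.16005577126772 [ 0.58129418 -0.05587279 -4.2952654 ] [ 0.03303511 -0.10657428 -0.01689939] 0.025121531416810408
```

View pics/s3c.png

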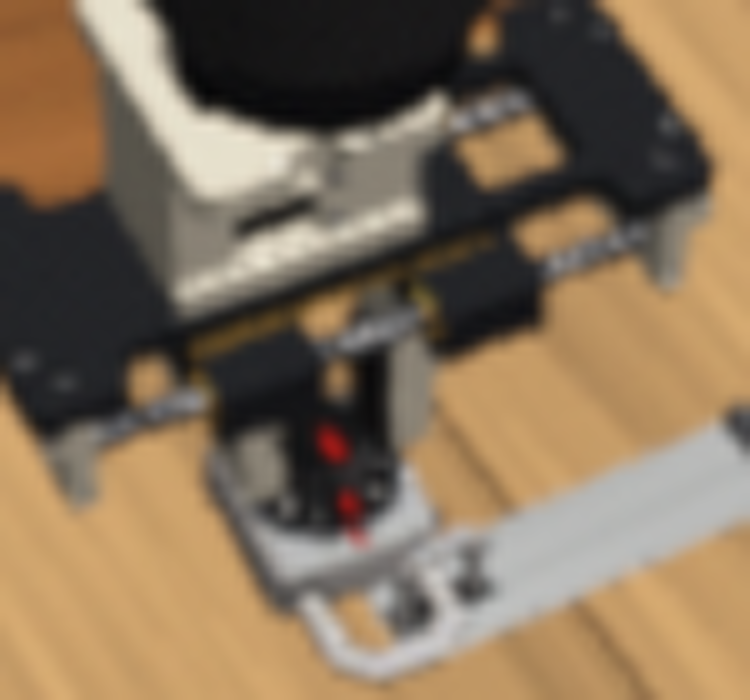

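The red line on the disc (350,503) is in line with the knob mark (333,445) and the index (360,535). The −4.3 N reading means the lock is slightly lifted by the knob. I'll lower it, open, and back up to check.

>>> jog_arm --moves '[{"dx": 0,"dy": 0,"dz": -0.0015,"ax": 0,"ay": 0,"az": 0,"claw": 0.02},{"dx": 0,"dy": 0,"dz": -0.0015,"ax": 0,"ay": 0,"az": 0,"claw": 0.02},{"dx": 0,"dy": 0,"dz": 0,"ax": 0,"ay": 0,"az": 0,"claw": 0.02},{"dx": 0,"dy": 0,"dz": 0,"ax": 0,"ay": 0,"az": 0,"claw": 0.04},{"dx": 0,"dy": 0,"dz": 0.005,"ax": 0,"ay": 0,"az": 0,"claw": 0.087},{"dx": 0,"dy": 0,"dz": 0.025,"ax": 0,"ay": 0,"az": 0,"claw": 0.087},{"dx": -0.03,"dy": 0,"dz": 0.025,"ax": 0,"ay": 0,"az": 0,"claw": 0.087},{"dx": -0.04,"dy": 0,"dz": 0.015,"ax": 0,"ay": 0,"az": 0,"claw": 0.087}]'

```text
time_s: 5.85
tcp_pos: [0.4862, 0.0506, 0.2306]
ee_rot: [-0.449, 0.45, 0.546, -0.546]
force: [-0.1, -0.4, 0.3]
gripper_width: 0.0596
```

Run:
```python
from h import *
s=get_state(); M=R.from_quat(s['ee_rot'],scalar_first=True).as_matrix()
print(s['tcp_pos'],'toolx yaw',np.degrees(np.arctan2(M[1,0],M[0,0])),s['force'],s['gripper_width'])
snap('scene','s4');snap('top','t4'); 
y=np.radians(11)
L=lockpts(.5552,.0508,y,y)
overlay('scene','s4','s4c',L,260,170,60,55,13)
crop('t4','t4c',220,150,90,80,8)
```

```text
[0.48619833 0.05062965 0.23063574] toolx yaw 101.09540228612286 [-0.11675956 -0.42831529  0.28212007] 0.05959763295848138
```

View pics/s4c.png

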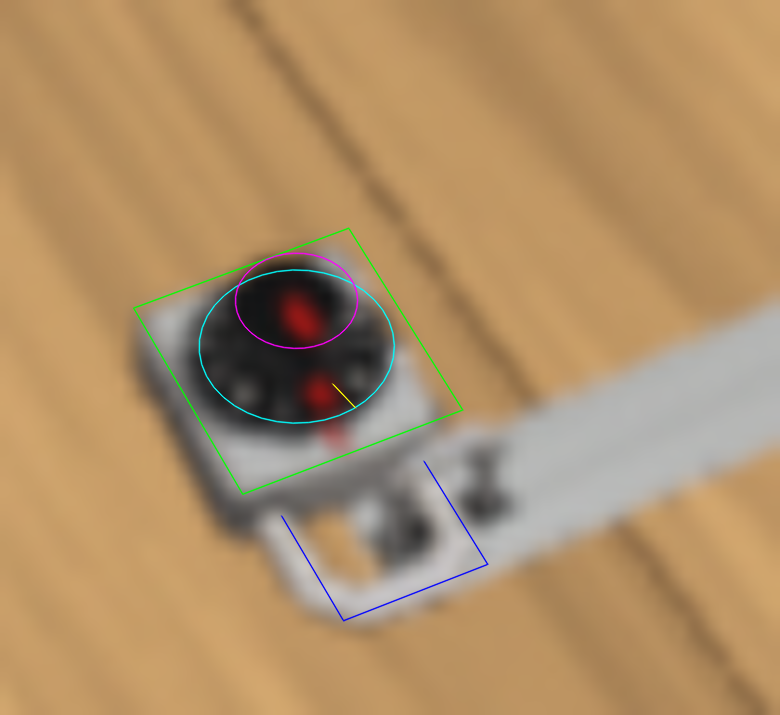

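View pics/t4c.png

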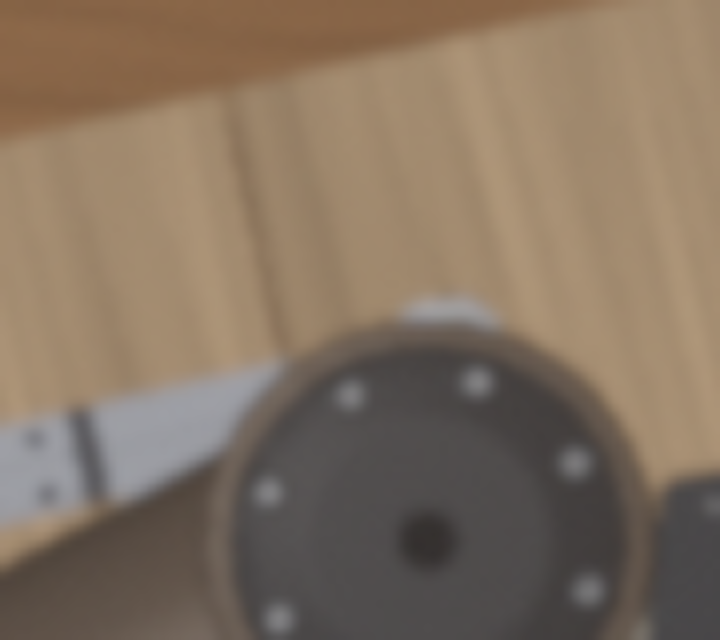

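Run:
```python
from h import *
S=lambda u,v,z:px2w('scene',(u+.5)/13-.5+260,(v+.5)/13-.5+170,z)
c=S(292,352,.1555)
for n,p in [('disc',(292,352,.1555)),('mark',(320,393,.1555)),('idx',(333,435,.151)),('knobmark',(302,316,.171)),('knobc',(292,305,.171)),('crossbar',(330,618-12,.138))]:
    w=S(*p); print(n,w.round(4),np.degrees(np.arctan2(*(w-c)[1::-1])).round(1), np.hypot(*(w-c)[:2]).round(4))
for a in (0,30,-30):
    y=np.radians(11); overlay('scene','s4','x%d'%a,lockpts(.5552-.0+.001,.0498,y,np.radians(a)),260,170,60,55,13)
cv2.imwrite('pics/x3.png',np.hstack([cv2.resize(cv2.imread('pics/x%d.png'%a)[200:700,100:520],(266,317)) for a in (-30,0,30)]))
```

```text
disc [0.5568 0.0495 0.1555] 0.0 0.0
mark [0.5691 0.0525 0.1555] 13.7 0.0127
idx [0.5774 0.0532 0.151 ] 10.2 0.0209
knobmark [0.5597 0.0509 0.171 ] 26.6 0.0033
knobc [0.5563 0.0496 0.171 ] 158.5 0.0005
crossbar [0.6116 0.0436 0.138 ] -6.1 0.0551
```

View pics/x0.png

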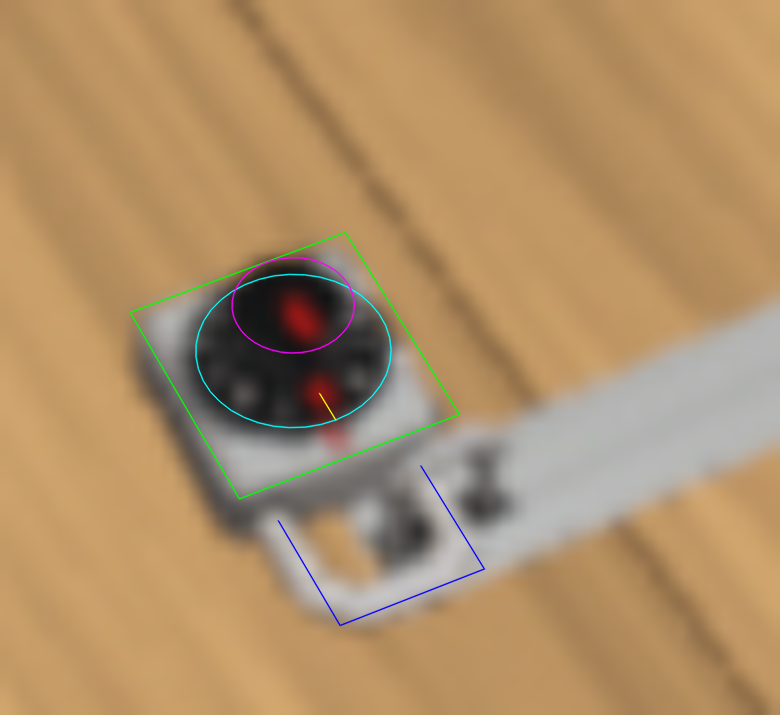

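View pics/x3.png

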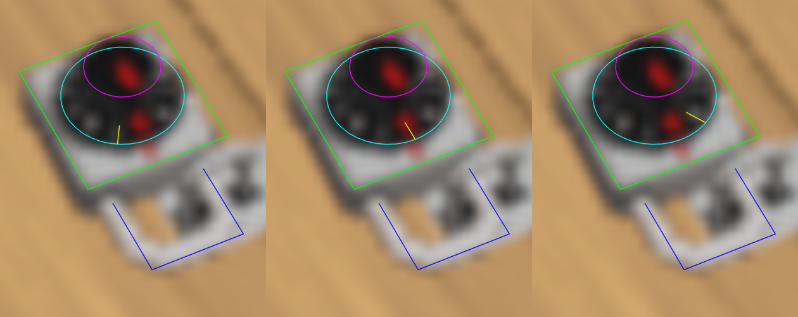

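The dial mark sits at about 0° to the lock axis: the middle overlay at 0° matches, and ±30° don't. Mark and index are both at about 10–14° world yaw. Next I'll grip the body by its sides.

>>> jog_arm --moves '[{"dx": 0.03,"dy": 0,"dz": 0,"ax": 0,"ay": 0,"az": 0,"claw": 0.087},{"dx": 0.03,"dy": 0,"dz": 0,"ax": 0,"ay": 0,"az": 0,"claw": 0.087},{"dx": 0.0075,"dy": -0.0005,"dz": -0.015,"ax": 0,"ay": 0,"az": 0,"claw": 0.087},{"dx": 0,"dy": 0,"dz": -0.025,"ax": 0,"ay": 0,"az": 0,"claw": 0.087},{"dx": 0,"dy": 0,"dz": -0.025,"ax": 0,"ay": 0,"az": 0,"claw": 0.087},{"dx": 0,"dy": 0,"dz": -0.02,"ax": 0,"ay": 0,"az": 0,"claw": 0.087},{"dx": 0,"dy": 0,"dz": -0.01,"ax": 0,"ay": 0,"az": 0,"claw": 0.087},{"dx": 0,"dy": 0,"dz": 0,"ax": 0,"ay": 0,"az": 0,"claw": 0.087}]'

```text
time_s: 6.75
tcp_pos: [0.5521, 0.0496, 0.1329]
ee_rot: [0.45, -0.449, -0.545, 0.547]
force: [-0.1, -0.3, 0.3]
gripper_width: 0.0871
```

Run:
```python
from h import *
snap('scene','s5'); crop('s5','s5c',240,150,100,75,8)
```

```text
(no output)
```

View pics/s5c.png

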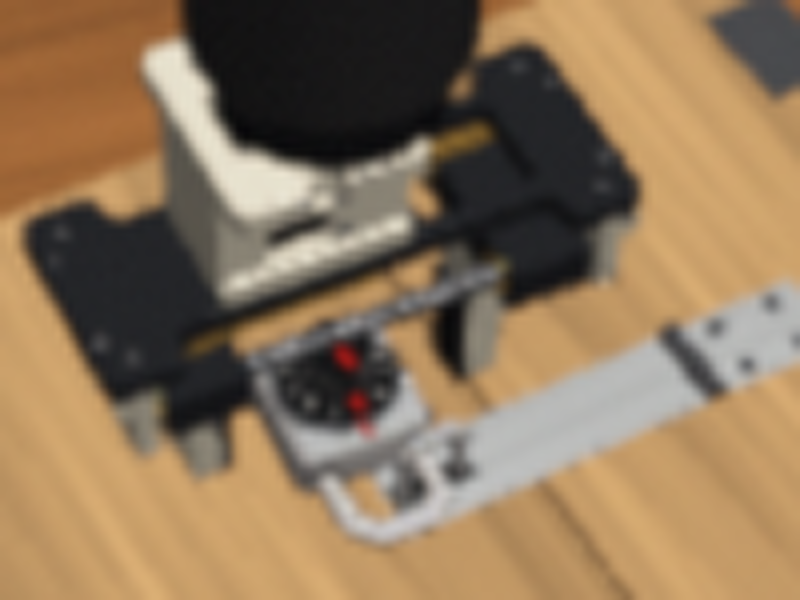

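The fingers straddle the body, at (205,450) and (480,330) with the lock between them, and the mark is still at the index. Closing.

>>> jog_arm --moves '[{"dx": 0,"dy": 0,"dz": 0,"ax": 0,"ay": 0,"az": 0,"claw": 0.06},{"dx": 0,"dy": 0,"dz": 0,"ax": 0,"ay": 0,"az": 0,"claw": 0.045},{"dx": 0,"dy": 0,"dz": 0,"ax": 0,"ay": 0,"az": 0,"claw": 0.045},{"dx": 0,"dy": 0,"dz": 0,"ax": 0,"ay": 0,"az": 0,"claw": 0.045},{"dx": 0,"dy": 0,"dz": 0,"ax": 0,"ay": 0,"az": 0,"claw": 0.045},{"dx": 0,"dy": 0,"dz": 0,"ax": 0,"ay": 0,"az": 0,"claw": 0.045},{"dx": 0,"dy": 0,"dz": 0,"ax": 0,"ay": 0,"az": 0,"claw": 0.045},{"dx": 0,"dy": 0,"dz": 0,"ax": 0,"ay": 0,"az": 0,"claw": 0.045}]' --force 40

```text
time_s: 7.6
tcp_pos: [0.5526, 0.0499, 0.1344]
ee_rot: [-0.449, 0.449, 0.546, -0.546]
force: [-0.7, 0.4, 4.6]
gripper_width: 0.0514
```

>>> jog_arm --moves '[{"dx": 0,"dy": 0,"dz": 0.0025,"ax": 0,"ay": 0,"az": 0,"claw": 0.045},{"dx": 0,"dy": 0,"dz": 0,"ax": 0,"ay": 0,"az": 0,"claw": 0.045},{"dx": -0.003,"dy": -0.0006,"dz": 0,"ax": 0,"ay": 0,"az": 0,"claw": 0.045},{"dx": -0.003,"dy": -0.0006,"dz": 0,"ax": 0,"ay": 0,"az": 0,"claw": 0.045},{"dx": -0.003,"dy": -0.0006,"dz": 0,"ax": 0,"ay": 0,"az": 0,"claw": 0.045},{"dx": -0.003,"dy": -0.0006,"dz": 0,"ax": 0,"ay": 0,"az": 0,"claw": 0.045},{"dx": -0.003,"dy": -0.0006,"dz": 0,"ax": 0,"ay": 0,"az": 0,"claw": 0.045},{"dx": 0,"dy": 0,"dz": 0,"ax": 0,"ay": 0,"az": 0,"claw": 0.045}]'

```text
time_s: 8.4
tcp_pos: [0.5378, 0.0473, 0.1369]
ee_rot: [-0.449, 0.449, 0.547, -0.546]
force: [2.9, 2.7, -5.9]
gripper_width: 0.052
```

>>> jog_arm --moves '[{"dx": -0.003,"dy": -0.0006,"dz": 0,"ax": 0,"ay": 0,"az": 0,"claw": 0.045},{"dx": -0.003,"dy": -0.0006,"dz": 0,"ax": 0,"ay": 0,"az": 0,"claw": 0.045},{"dx": -0.003,"dy": -0.0006,"dz": 0,"ax": 0,"ay": 0,"az": 0,"claw": 0.045},{"dx": 0,"dy": 0,"dz": 0,"ax": 0,"ay": 0,"az": 0,"claw": 0.045},{"dx": 0,"dy": 0,"dz": 0,"ax": 0,"ay": 0,"az": 0,"claw": 0.045},{"dx": 0,"dy": 0,"dz": 0,"ax": 0,"ay": 0,"az": 0,"claw": 0.045},{"dx": 0,"dy": 0,"dz": 0,"ax": 0,"ay": 0,"az": 0,"claw": 0.045},{"dx": 0,"dy": 0,"dz": 0,"ax": 0,"ay": 0,"az": 0,"claw": 0.045}]'

```text
time_s: 9.2
tcp_pos: [0.5285, 0.0453, 0.1365]
ee_rot: [-0.449, 0.449, 0.546, -0.546]
force: [1.7, 5.1, -4.1]
gripper_width: 0.0519
```

Run:
```python
from h import *
s=get_state(); print(s['tcp_pos'],s['force'],s['moment'],s['gripper_width'])
snap('scene','s6'); crop('s6','s6c',250,150,75,70,10)
```

```text
[0.52847248 0.04528537 0.1365479 ] [ 1.65137993  5.14081534 -4.09831022] [ 1.93628146 -0.429266    0.24091309] 0.05185008096461231
```

View pics/s6c.png

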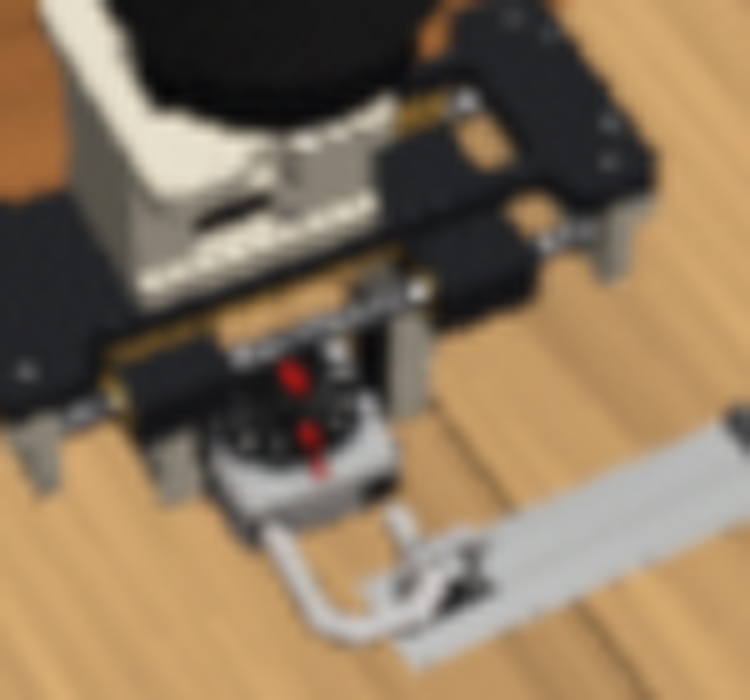

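The shackle is coming out: toe end at (395,515), free of the body front at (375,490). There is a 5 N side load along +y, so I'll ease 1.5 mm that way and continue to the stop.

>>> jog_arm --moves '[{"dx": 0,"dy": 0.0015,"dz": 0,"ax": 0,"ay": 0,"az": 0,"claw": 0.045},{"dx": -0.002,"dy": -0.0004,"dz": 0,"ax": 0,"ay": 0,"az": 0,"claw": 0.045},{"dx": -0.002,"dy": -0.0004,"dz": 0,"ax": 0,"ay": 0,"az": 0,"claw": 0.045},{"dx": -0.002,"dy": -0.0004,"dz": 0,"ax": 0,"ay": 0,"az": 0,"claw": 0.045},{"dx": 0,"dy": 0,"dz": 0,"ax": 0,"ay": 0,"az": 0,"claw": 0.045},{"dx": 0,"dy": 0,"dz": 0,"ax": 0,"ay": 0,"az": 0,"claw": 0.045},{"dx": 0,"dy": 0,"dz": 0,"ax": 0,"ay": 0,"az": 0,"claw": 0.045},{"dx": 0,"dy": 0,"dz": 0,"ax": 0,"ay": 0,"az": 0,"claw": 0.045}]'

```text
time_s: 10.05
tcp_pos: [0.5225, 0.0454, 0.1366]
ee_rot: [0.449, -0.449, -0.546, 0.546]
force: [3.5, 2.0, -5.0]
gripper_width: 0.0516
```

Run:
```python
from h import *
s=get_state(); print(s['tcp_pos'],s['force'],s['moment'],s['gripper_width'])
snap('scene','s7'); crop('s7','s7c',250,150,75,70,10)
```

```text
[0.52246955 0.0453586  0.13657945] [ 3.53215579  1.95717472 -4.9795548 ] [ 0.72540365 -1.1612734   0.13622235] 0.05159195362041699
```

View pics/s7c.png

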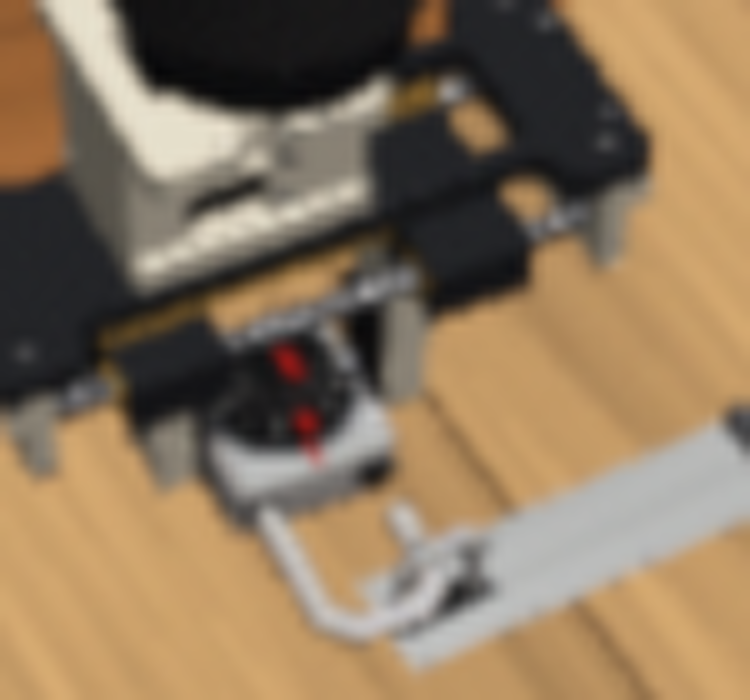

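>>> jog_arm --moves '[{"dx": -0.0015,"dy": -0.0003,"dz": 0,"ax": 0,"ay": 0,"az": 0,"claw": 0.045},{"dx": -0.0015,"dy": -0.0003,"dz": 0,"ax": 0,"ay": 0,"az": 0,"claw": 0.045},{"dx": -0.0015,"dy": 0,"dz": 0,"ax": 0,"ay": 0,"az": 0,"claw": 0.045},{"dx": -0.0015,"dy": 0,"dz": 0,"ax": 0,"ay": 0,"az": 0,"claw": 0.045},{"dx": 0,"dy": 0,"dz": 0,"ax": 0,"ay": 0,"az": 0,"claw": 0.045},{"dx": 0,"dy": 0,"dz": 0,"ax": 0,"ay": 0,"az": 0,"claw": 0.045},{"dx": 0,"dy": 0,"dz": 0,"ax": 0,"ay": 0,"az": 0,"claw": 0.045},{"dx": 0,"dy": 0,"dz": 0,"ax": 0,"ay": 0,"az": 0,"claw": 0.045}]'

```text
time_s: 10.9
tcp_pos: [0.5207, 0.0462, 0.138]
ee_rot: [-0.447, 0.451, 0.549, -0.544]
force: [15.2, 2.7, -9.6]
gripper_width: 0.0516
```

Run:
```python
from h import *
s=get_state(); print(s['tcp_pos'],s['force'],s['moment'],s['gripper_width'])
snap('scene','s8'); crop('s8','s8c',250,150,75,70,10)
```

```text
[0.52072207 0.04623151 0.13798172] [15.20226751  2.72864044 -9.55749916] [ 1.06353895 -5.38596867 -0.06972997] 0.05158627482847021
```

View pics/s8c.png

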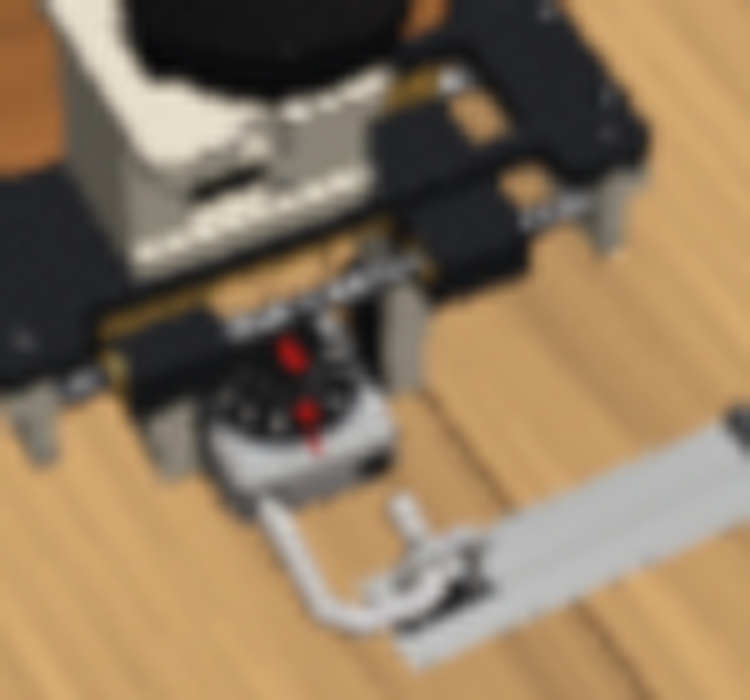

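Fully open: 15 N at the stop, and the toe end at (402,500) stands well clear of the body. Next I'll push forward to bring the staple into the gap.

>>> jog_arm --moves '[{"dx": 0.004,"dy": 0.0008,"dz": 0,"ax": 0,"ay": 0,"az": 0,"claw": 0.045},{"dx": 0.006,"dy": 0.0012,"dz": 0,"ax": 0,"ay": 0,"az": 0,"claw": 0.045},{"dx": 0.006,"dy": 0.0012,"dz": 0,"ax": 0,"ay": 0,"az": 0,"claw": 0.045},{"dx": 0.006,"dy": 0.0012,"dz": 0,"ax": 0,"ay": 0,"az": 0,"claw": 0.045},{"dx": 0.006,"dy": 0.0012,"dz": 0,"ax": 0,"ay": 0,"az": 0,"claw": 0.045},{"dx": 0.005,"dy": 0.001,"dz": 0,"ax": 0,"ay": 0,"az": 0,"claw": 0.045},{"dx": 0,"dy": 0,"dz": 0,"ax": 0,"ay": 0,"az": 0,"claw": 0.045},{"dx": 0,"dy": 0,"dz": 0,"ax": 0,"ay": 0,"az": 0,"claw": 0.045}]'

```text
time_s: 11.75
tcp_pos: [0.5493, 0.0513, 0.1363]
ee_rot: [0.449, -0.449, -0.546, 0.546]
force: [-0.2, -0.3, -4.5]
gripper_width: 0.0518
```

Run:
```python
from h import *
s=get_state(); print(s['tcp_pos'],s['force'],s['moment'],s['gripper_width'])
snap('scene','s9'); crop('s9','s9c',270,185,45,45,16)
```

```text
[0.54930511 0.05128774 0.13632729] [-0.18416136 -0.32253913 -4.48174743] [-0.05311347  0.06980157  0.05053096] 0.051788363898035095
```

View pics/s9c.png

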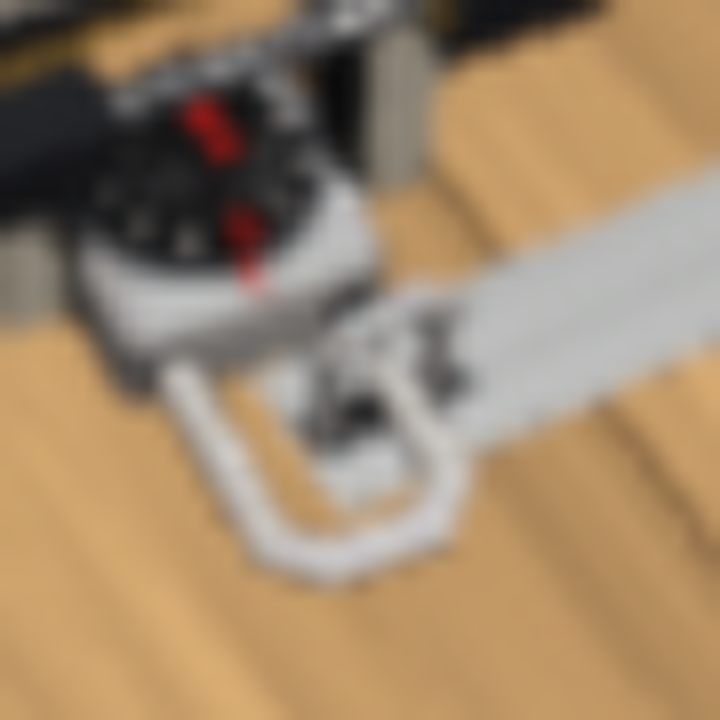

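```bash
cat >> h.py <<'E'
def staple(x,y,yaw):
    c,s=np.cos(yaw),np.sin(yaw)
    return [[np.array([x-s*b,y+c*b,z]) for b,z in [(-.011,.125),(-.011,.152),(.011,.152),(.011,.125)]]]
E
python3 - <<'E'
from h import *
print(px2w('top',268.9,198.5,.125))
# staple initial from s0c/t0
p=px2w('top',268.9,198.5,.125)
St=staple(p[0],p[1],np.radians(14))
overlay('top','t0','q1',St,250,180,40,35,16)
overlay('scene','s9','q2',St,270,185,45,45,16)
E
```

```text
[0.58580149 0.07533101 0.125     ]
```

View pics/q1.png

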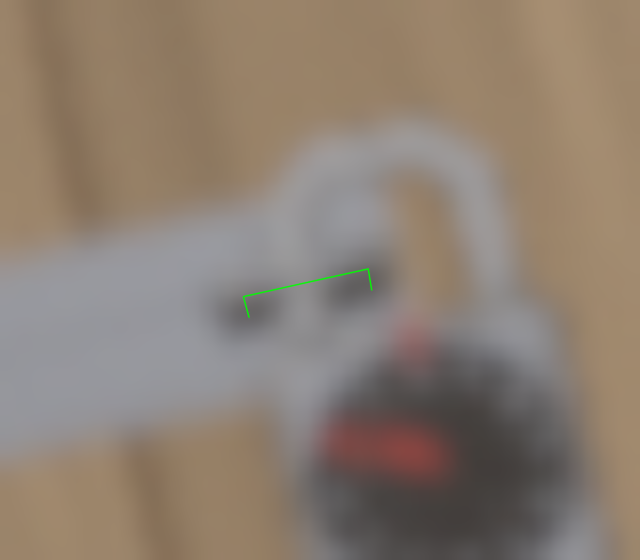

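View pics/q2.png

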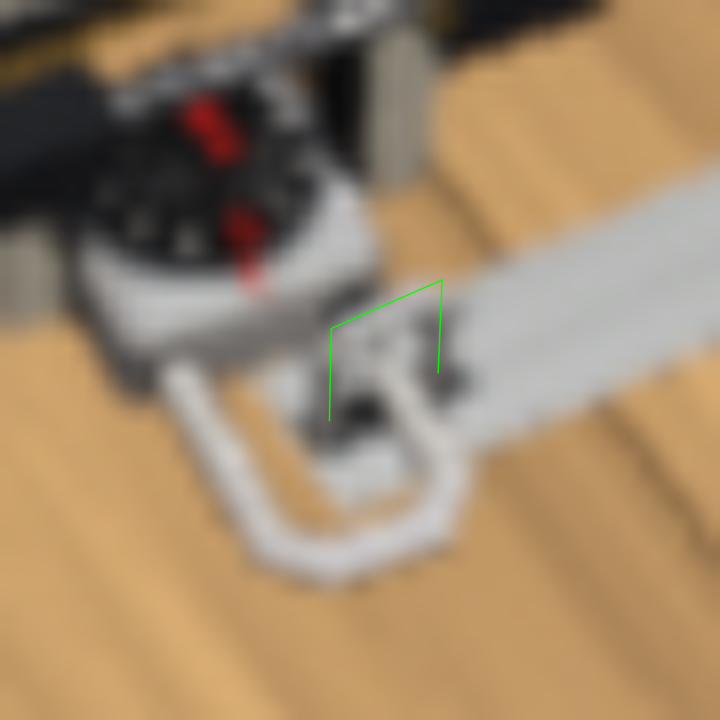

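>>> jog_arm --moves '[{"dx": 0.002,"dy": 0.0004,"dz": 0,"ax": 0,"ay": 0,"az": 0,"claw": 0.045},{"dx": 0.002,"dy": 0.0004,"dz": 0,"ax": 0,"ay": 0,"az": 0,"claw": 0.045},{"dx": 0.002,"dy": 0.0004,"dz": 0,"ax": 0,"ay": 0,"az": 0,"claw": 0.045},{"dx": 0.001,"dy": 0.0002,"dz": 0,"ax": 0,"ay": 0,"az": 0,"claw": 0.045},{"dx": 0.001,"dy": 0.0002,"dz": 0,"ax": 0,"ay": 0,"az": 0,"claw": 0.045},{"dx": 0,"dy": 0,"dz": 0,"ax": 0,"ay": 0,"az": 0,"claw": 0.045},{"dx": 0,"dy": 0,"dz": 0,"ax": 0,"ay": 0,"az": 0,"claw": 0.045},{"dx": 0,"dy": 0,"dz": 0,"ax": 0,"ay": 0,"az": 0,"claw": 0.045}]'

```text
time_s: 12.6
tcp_pos: [0.5574, 0.053, 0.1366]
ee_rot: [0.449, -0.449, -0.546, 0.546]
force: [-0.3, 0.1, -4.0]
gripper_width: 0.0517
```

>>> jog_arm --moves '[{"dx": 0.001,"dy": 0.0002,"dz": 0,"ax": 0,"ay": 0,"az": 0,"claw": 0.045},{"dx": 0.001,"dy": 0.0002,"dz": 0,"ax": 0,"ay": 0,"az": 0,"claw": 0.045},{"dx": 0.001,"dy": 0.0002,"dz": 0,"ax": 0,"ay": 0,"az": 0,"claw": 0.045},{"dx": 0,"dy": 0,"dz": 0,"ax": 0,"ay": 0,"az": 0,"claw": 0.045},{"dx": 0,"dy": 0,"dz": 0,"ax": 0,"ay": 0,"az": 0,"claw": 0.045},{"dx": 0,"dy": 0,"dz": 0,"ax": 0,"ay": 0,"az": 0,"claw": 0.045},{"dx": 0,"dy": 0,"dz": 0,"ax": 0,"ay": 0,"az": 0,"claw": 0.045},{"dx": 0,"dy": 0,"dz": 0,"ax": 0,"ay": 0,"az": 0,"claw": 0.045}]'

```text
time_s: 13.4
tcp_pos: [0.5584, 0.053, 0.1361]
ee_rot: [0.45, -0.448, -0.545, 0.547]
force: [-9.2, 0.7, -0.4]
gripper_width: 0.0518
```

Run:
```python
from h import *
s=get_state(); print(s['tcp_pos'],s['force'],s['moment'],s['gripper_width'])
snap('scene','s10'); crop('s10','s10c',270,185,45,45,16)
```

```text
[0.55835274 0.05300486 0.13606444] [-9.18679768  0.71337768 -0.37388182] [-3.27529532e-04  2.86312990e+00  2.72118059e-01] 0.05181406026932749
```

View pics/s10c.png

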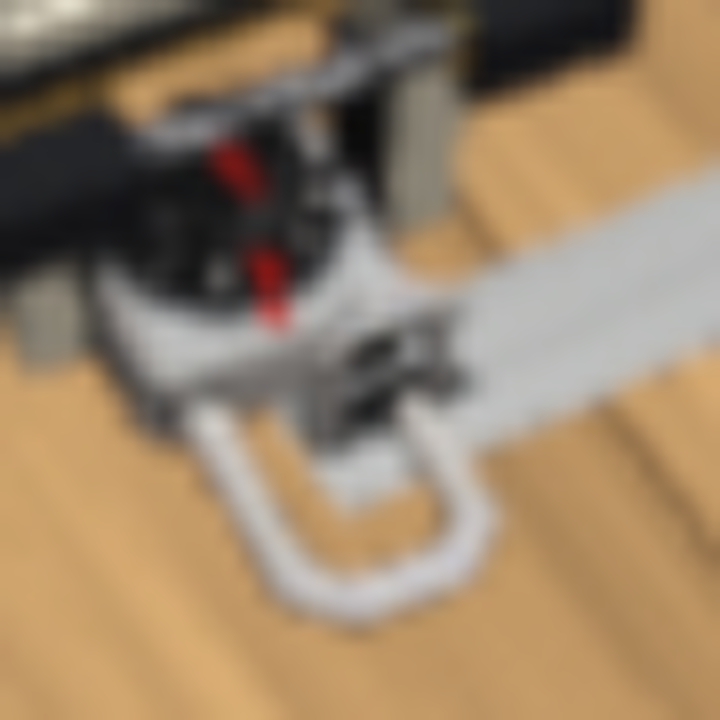

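Contact at x≈0.558. From the stop at 0.5207 that is 38.2 mm of travel, against 38.5 mm expected. I'll back off 3.5 mm, then slide sideways to the lock's own −y.

>>> jog_arm --moves '[{"dx": -0.003,"dy": -0.0005,"dz": 0,"ax": 0,"ay": 0,"az": 0,"claw": 0.045},{"dx": -0.0029,"dy": -0.0005,"dz": 0,"ax": 0,"ay": 0,"az": 0,"claw": 0.045},{"dx": 0,"dy": 0,"dz": 0,"ax": 0,"ay": 0,"az": 0,"claw": 0.045},{"dx": 0,"dy": 0,"dz": 0,"ax": 0,"ay": 0,"az": 0,"claw": 0.045},{"dx": 0.0008,"dy": -0.0039,"dz": 0,"ax": 0,"ay": 0,"az": 0,"claw": 0.045},{"dx": 0.0008,"dy": -0.0039,"dz": 0,"ax": 0,"ay": 0,"az": 0,"claw": 0.045},{"dx": 0,"dy": 0,"dz": 0,"ax": 0,"ay": 0,"az": 0,"claw": 0.045},{"dx": 0,"dy": 0,"dz": 0,"ax": 0,"ay": 0,"az": 0,"claw": 0.045}]'

```text
time_s: 14.25
tcp_pos: [0.5563, 0.0445, 0.1365]
ee_rot: [0.449, -0.449, -0.546, 0.546]
force: [-0.4, -0.1, -4.1]
gripper_width: 0.0517
```

>>> jog_arm --moves '[{"dx": 0.0008,"dy": -0.0039,"dz": 0,"ax": 0,"ay": 0,"az": 0,"claw": 0.045},{"dx": 0.0008,"dy": -0.0039,"dz": 0,"ax": 0,"ay": 0,"az": 0,"claw": 0.045},{"dx": 0,"dy": 0,"dz": 0,"ax": 0,"ay": 0,"az": 0,"claw": 0.045},{"dx": 0,"dy": 0,"dz": 0,"ax": 0,"ay": 0,"az": 0,"claw": 0.045},{"dx": 0,"dy": 0,"dz": 0,"ax": 0,"ay": 0,"az": 0,"claw": 0.045},{"dx": 0,"dy": 0,"dz": 0,"ax": 0,"ay": 0,"az": 0,"claw": 0.045},{"dx": 0,"dy": 0,"dz": 0,"ax": 0,"ay": 0,"az": 0,"claw": 0.045},{"dx": 0,"dy": 0,"dz": 0,"ax": 0,"ay": 0,"az": 0,"claw": 0.045}]'

```text
time_s: 15.05
tcp_pos: [0.5578, 0.0371, 0.1366]
ee_rot: [-0.449, 0.449, 0.546, -0.546]
force: [0.1, 0.7, -4.8]
gripper_width: 0.0517
```

No side force after 15.6 mm of sideways travel. I'll continue to 32 mm and check with a picture before lifting.

>>> jog_arm --moves '[{"dx": 0.0008,"dy": -0.0039,"dz": 0,"ax": 0,"ay": 0,"az": 0,"claw": 0.045},{"dx": 0.0008,"dy": -0.0039,"dz": 0,"ax": 0,"ay": 0,"az": 0,"claw": 0.045},{"dx": 0.0008,"dy": -0.0039,"dz": 0,"ax": 0,"ay": 0,"az": 0,"claw": 0.045},{"dx": 0.0008,"dy": -0.0039,"dz": 0,"ax": 0,"ay": 0,"az": 0,"claw": 0.045},{"dx": 0,"dy": 0,"dz": 0,"ax": 0,"ay": 0,"az": 0,"claw": 0.045},{"dx": 0,"dy": 0,"dz": 0,"ax": 0,"ay": 0,"az": 0,"claw": 0.045},{"dx": 0,"dy": 0,"dz": 0,"ax": 0,"ay": 0,"az": 0,"claw": 0.045},{"dx": 0,"dy": 0,"dz": 0,"ax": 0,"ay": 0,"az": 0,"claw": 0.045}]'

```text
time_s: 15.85
tcp_pos: [0.561, 0.0215, 0.1366]
ee_rot: [-0.449, 0.449, 0.546, -0.546]
force: [0.1, -0.2, -4.1]
gripper_width: 0.0514
```

Run:
```python
from h import *
s=get_state(); print(s['tcp_pos'],s['force'],s['moment'],s['gripper_width'])
snap('scene','s11'); crop('s11','s11c',260,180,50,50,14)
```

```text
[0.56097543 0.02146627 0.13658152] [ 0.14349767 -0.18858671 -4.11541623] [-0.01178317  0.03447989 -0.03543759] 0.051422782621737655
```

View pics/s11c.png

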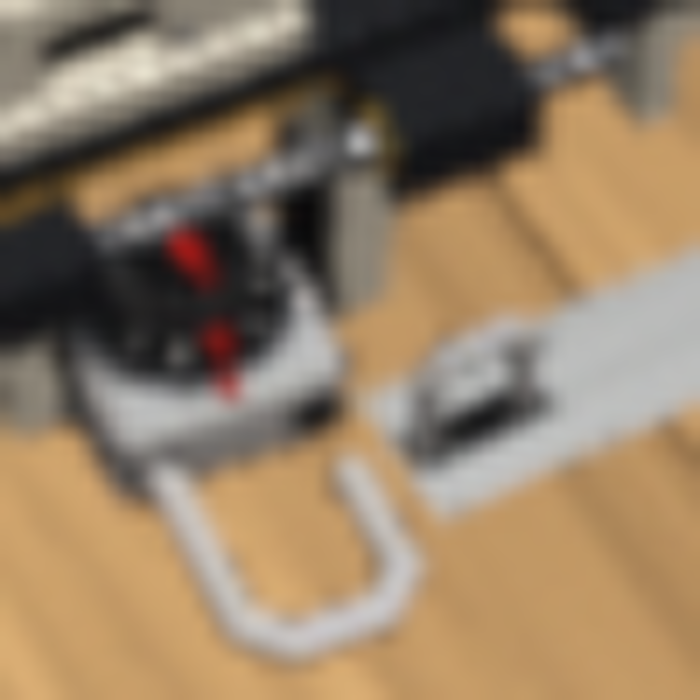

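The shackle is off. The staple stands free at (470,390), and the toe end at (345,460) is clear to its left with a gap to the body. Lifting about 11.5 cm.

>>> jog_arm --moves '[{"dx": 0,"dy": 0,"dz": 0.01,"ax": 0,"ay": 0,"az": 0,"claw": 0.045},{"dx": 0,"dy": 0,"dz": 0.02,"ax": 0,"ay": 0,"az": 0,"claw": 0.045},{"dx": 0,"dy": 0,"dz": 0.02,"ax": 0,"ay": 0,"az": 0,"claw": 0.045},{"dx": 0,"dy": 0,"dz": 0.02,"ax": 0,"ay": 0,"az": 0,"claw": 0.045},{"dx": 0,"dy": 0,"dz": 0.02,"ax": 0,"ay": 0,"az": 0,"claw": 0.045},{"dx": 0,"dy": 0,"dz": 0.015,"ax": 0,"ay": 0,"az": 0,"claw": 0.045},{"dx": 0,"dy": 0,"dz": 0.008,"ax": 0,"ay": 0,"az": 0,"claw": 0.045},{"dx": 0,"dy": 0,"dz": 0,"ax": 0,"ay": 0,"az": 0,"claw": 0.045}]'

```text
time_s: 16.7
tcp_pos: [0.5615, 0.0215, 0.2511]
ee_rot: [-0.449, 0.45, 0.547, -0.545]
force: [-0.4, 0.5, -4.9]
gripper_width: 0.052
```

>>> jog_arm --moves '[{"dx": 0,"dy": 0,"dz": 0,"ax": 0,"ay": 0,"az": 0,"claw": 0.045},{"dx": 0,"dy": 0,"dz": 0,"ax": 0,"ay": 0,"az": 0,"claw": 0.045},{"dx": 0,"dy": 0,"dz": 0,"ax": 0,"ay": 0,"az": 0,"claw": 0.045},{"dx": 0,"dy": 0,"dz": 0,"ax": 0,"ay": 0,"az": 0,"claw": 0.045},{"dx": 0,"dy": 0,"dz": 0,"ax": 0,"ay": 0,"az": 0,"claw": 0.045},{"dx": 0,"dy": 0,"dz": 0,"ax": 0,"ay": 0,"az": 0,"claw": 0.045},{"dx": 0,"dy": 0,"dz": 0,"ax": 0,"ay": 0,"az": 0,"claw": 0.045},{"dx": 0,"dy": 0,"dz": 0,"ax": 0,"ay": 0,"az": 0,"claw": 0.045}]'

```text
time_s: 17.5
tcp_pos: [0.561, 0.0214, 0.2496]
ee_rot: [-0.449, 0.449, 0.546, -0.546]
force: [-1.0, 0.0, -4.7]
gripper_width: 0.0513
```

Run:
```python
from h import *
s=get_state(); M=R.from_quat(s['ee_rot'],scalar_first=True).as_matrix()
print(s['tcp_pos'],M[:,1].round(3),s['force'],s['joint_velocities'].round(4),s['gripper_width'])
snap('scene','s12'); crop('s12','s12c',200,80,160,140,5)
```

```text
[0.56099617 0.0213573  0.24957982] [ 0.  0. -1.] [-1.01032649  0.00804832 -4.66057069] [ 0.001  -0.0015  0.0004 -0.0007 -0.0003  0.0002] 0.05130631253596516
```

View pics/s12c.png

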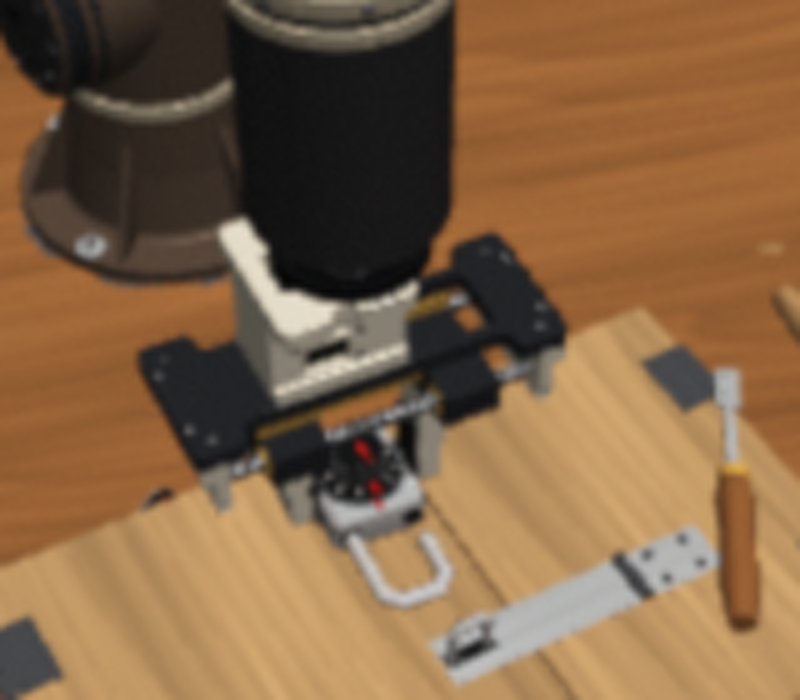

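View pics/s12.png

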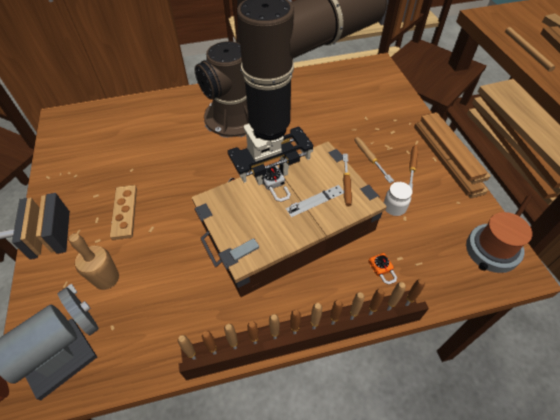

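The lock hangs level in the gripper with its shackle open, lifted about 11.5 cm. The lid tools and the other items are where they were. Handing in.

```bash
python3 -c "
from cell import *
print(sign_off())"
```

```text
the job is handed in; nothing more can be done
None
```

The padlock is unlocked, off the staple and held open in the gripper. I handed the job in at about 17.5 s of the 69 s; sign-off gave no verdict.

**What I did**
- **Lock:** I took the larger grey padlock on the lid, not the small grey one or the orange one on the bench.
- **Dial:** I turned it two clicks clockwise. The picture then showed the red line at the index, with the shackle still shut.
- **Shackle:** I gripped the body sides and pulled back until the force rose to 15 N at the stop.
- **Staple:** I moved forward until the body touched the staple, backed off 3.5 mm, slid about 31 mm sideways without side force, and lifted.

**Last checks**
- The tool tip rose about 113 mm between the staple and the final pose, so the lock's underside is roughly 11 cm above the lid.
- The tool points straight down and the arm is at rest.
- The gripper opening is 51.3 mm on the 52 mm body, and the load of about 4.7 N is roughly the lock's weight.
- The last picture shows the shackle out with its gap, and the lid tools and everything else where they were.

**What disagreed**
- Pulling back to the open stop took about 32.5 mm against the expected 29 mm. The later travel from stop to contact was 38.2 mm against 38.5 mm, so I relied on that one.
- Closing the fingers pushed down with about 5 N each time, which I relieved by raising the tool.
- Gripping the knob briefly lifted the lock very slightly; I set it back down before letting go.

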